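# Move a charged battery pack from charger to work lamp through two push-push catches

## Robot

A 6-joint arm with a two-finger parallel gripper is mounted at the origin on a cart in front of the work surface, level with it; the furniture and walls round the work are solid. World frame = base frame: x ahead of the robot, y to its left, z up, the work surface at z = 0. Lengths are in m, angles in rad, forces in N, time in s.
With the tool pointing down it reaches from about 0.4 to 0.825 m from the base axis. Payload 7 kg.
Tool frame: the origin (TCP) lies midway between the tips of the shut fingers; the grasp point (between the pads) lies 19 mm behind it; x points along the fingers, y is the direction in which the jaws open and shut, and the axes are right-handed (so a half turn about x gives the same grasp; the last joint's range is limited). The gripper opens to 85 mm and grips with 20 to 120 N. Pads are 22 mm wide; open, the fingers measure 114 mm over their backs; the gripper's body (76 mm by 85 mm) begins 54 mm behind the grasp point. The pads swing forward as they close: fully open they stand 13 mm farther back than shut.
Start: joints at [-0.876, 0.359, 0.012, 0, -1.224, -0.288], TCP at [0.267, -0.62, 0.231] pointing down, gripper open.
Joint ranges: [-3.07, 3.07], [-1.43, 2.12], [-1.02, 1.25], [-3.03, 1.67], [-3.05, -0], [-3.03, 3.03]. Speed limits (rad/s): [2.39, 2.39, 3.01, 3.14, 3.14, 3.14].

## Interface

Orientations are given as a unit quaternion [x, y, z, w].
In Python, from station import * gives the robot as it stands.
- The arm moves only by the tool drive_tool, never from a script. Its argument "deltas" is a list of rows, each an object with "delta_pos": the shift along the tool's x, y, z in cm, a list of three; "rotation": the turn, a rotation vector about the tool's x, y, z in degrees, a list of three; "fingers": the finger opening in cm, from 0 to 8.54. In form: [{"delta_pos": [tx, ty, tz], "rotation": [rx, ry, rz], "fingers": fingers}, ...]. A call has exactly 10 rows; each row shifts and turns the commanded pose from where the row before left it, along the tool's axes as they then stand; what a row does not reach is not made up. A row lasts 1/8 s, in which the tool goes at most 62.5 mm and 10.7 degrees, less where a joint would pass 70% of its speed; a pose out of reach is approached as far as the arm can. A call is refused whole if a number of a shift passes 6.25 or a number of a turn 10.7, either way. A call with a gripper value outside its range is refused whole. The fingers move at their own pace and stop on an object; "grip_force" is the grip in N (left out, the last holds). Time passes only in rows, so rows that do not move let the fingers close, or fill a call up. It gives the time, the measured TCP pose, the force and the opening at its end, in the units of the state.
- get_state(): the state, without advancing time (a new reading comes with each control period).
- capture(name): name is "side" or "top" or "wrist"; returns the picture (400x640x3 uint8, blue, green, red); there is no depth.
- camera_info(name): a dict with "camera_matrix" (3x3 intrinsics, pixels), "dist_coeffs" ([k1, k2, p1, p2, k3] as OpenCV has them; the pictures are not rectified), "origin" and "attitude" of the camera in the world; the wrist camera has in their place "hand_eye" (4x4, takes a point from camera to tool coordinates, whose origin is the TCP and whose axes are the tool frame's). Camera axes: x right, y up, looking along -z (the intrinsics and any distortion apply to the point x, -y, -z); pixel columns grow to the right and rows downward; lengths in m; the calibration is good to about 2 mm. A picture is of the moment at which its call begins: read the wrist's pose just before it. camera_info takes no time and is no camera call.
- hand_in(): hands the job in, once; it reports no verdict.
The state is a dict: "time": time; "q": joint angles; "qvel": joint speeds; "tau": joint torques, N m; "position": TCP position; "ee_rot": TCP orientation; "wrist_force": force on the tool from outside, world axes, zero at the start; "ft_torque": the same for the moment, N m; "finger_gap": finger opening in m.
Only numpy, scipy, OpenCV 4.12 (cv2) and the standard library are available. Lean on these libraries where they do the work, as an engineer would, in place of code of your own. Each camera call takes 0.05 s, during which the arm holds its last target. There are 200 camera calls.

## Task

The battery pack in the grey charger is full. Press it down until its push-push catch lets go and it rises in the charger, then lift it out, stand it in the empty bay of the yellow work lamp and press it home until the lamp's catch holds it down. Press gently, easing off as soon as you feel the firm end of the travel, keep the pack upright, and do not disturb the things lying around.

Things in the scene. Friction and masses are not known exactly. Their poses are not given: they have to be found in the camera images.
- pack: The only battery pack: black with a green band near the top, 60 mm (x) by 40 mm (y), 103 mm tall, 0.2 to 0.35 kg, flat top. Lowest 10 mm: a foot of 57 x 37 mm; 10 to 24 mm: notch for the catch's pawls; above, plain sides. Origin at the centre of its underside, z up. Fits a bay either way round. At the start held down in the charger, locked by pawls: only its top 26 mm stand out.
- charger: Grey charger with vents and small round lights on its front (-x), fixed to the table, 107 mm high. Origin on the table below the centre of its bay, z up; housing from x = -43 to +68 mm, y = -35.5 to +35.5 mm. The upright bay, open at the top, is 64 mm (x) by 44 mm (y): 2 mm free each side of the pack. A spring tray in it carries the pack.
- charger_mouth (a point): Centre of the charger bay's mouth, on the housing's top, 107 mm above the table. The mouth is 76 x 56 mm and narrows at 45 degrees, over 6 mm, to the bay.
- lamp: Yellow work lamp with a round lens on its front (-x), fixed to the table: otherwise the same housing, bay, tray, catch, sizes and frame as the charger. Its bay is empty and its tray up at the start.
- lamp_mouth (a point): Centre of the lamp bay's mouth, on the housing's top, 107 mm above the table; same lead-in as the charger's.
- charger_travel (a joint): How far the charger's tray is down, m. 0 = up: tray surface 56 mm above the table, top of a pack on it at 159 mm. 0.026 = held by the catch (start): pack top at 133 mm. Spring 7 N at 0, 9.6 N at 0.026; damped, rises within a second. Pushed from held to its firm end stop and let go, it comes up; pushed from up to the stop and let go, it stays held.
- charger_tray: The charger's tray; origin at the centre of its surface, under the pack. Both catches switch only in the last 1.5 mm or so before the firm end stop. That stop lies 8 to 21 mm beyond the held position, differs between the two and from day to day, and shows in no reading or picture: only the steep rise of force tells. Over 25 N of the pack on a tray is too much.
- lamp_travel (a joint): The same for the lamp's tray; 0 = up at the start, must end held near 0.026. Its catch has an end stop of its own, also at an unknown depth.
- lamp_tray: The lamp's tray, seen inside its bay; origin at the centre of its surface.
- carpenter_pencil: Bystander: red flat pencil, 12 x 168 x 10 mm, lying on the table, leave alone.
- masking_tape: Bystander: roll of cream tape, 100 mm across, 25 mm high, leave alone.
- stone_sample: Bystander: rough brown stone, 44 x 64 x 28 mm, leave alone.
- mallet: Bystander: mallet with grey head and wooden handle, 68 x 199 x 68 mm, lying, leave alone.
Things that resemble listed ones, but are neither listed nor needed, are in the scene too. Of the things shaped like the pack, the black one is meant.

How it is judged:
On the way:
1. the charger's catch has let go: its tray is up again with the pack still standing in the charger (value of joint charger_travel below 0.004 m and horizontal distance between pack and charger below 0.008 m and z of pack in the frame of charger below 0.064 m), for 0.2 s.
At the end, for the whole second after the job is handed in: The pack stands upright (within 0.1 rad) and at rest in the lamp's bay (within 6 mm of its centre), held down by the lamp's catch (tray between 22 and 30 mm down, pack standing on it); the charger's tray is up (within 5 mm) (value of joint lamp_travel between 0.022 and 0.03 m and horizontal distance between pack and lamp below 0.006 m and z of pack in the frame of lamp below 0.036 m and angle between pack's own z axis and vertical below 0.1 rad and linear speed of pack below 0.02 m/s and value of joint charger_travel below 0.005 m); the robot touches nothing.
It fails at once if the pack is pressed on the charger's tray with more than 25 N (contact force between pack and charger_tray above 25 N).
It fails at once if the pack is pressed on the lamp's tray with more than 25 N (contact force between pack and lamp_tray above 25 N).
It fails at once if the pack is tipped by more than 0.5 rad (angle between pack's own z axis and vertical above 0.5 rad).
It fails at once if the pencil, the tape, the stone sample or the mallet is moved more than 30 mm (distance of any of carpenter_pencil, masking_tape, stone_sample, mallet from where it was at the start of the episode above 0.03 m).
It also fails if it takes over 64 s, if anything falls off the work surface, if the arm or the gripper's body presses on something with over 40 N, if the wrist force passes 120 N, or if a joint passes its speed limit or range.

## Working session

There is one attempt and no reset: what is moved stays moved. The work goes in short steps, Python scripts to look and compute and a tool call to move; the robot and the scene stay as the last step left them, time stands still between calls to the robot, and variables do not carry over. Pictures are saved under pics/ and viewed, about 8 in all and at most 12, crops included, and the job is handed in when it is done.

Besides the shell and the picture viewer there is one more tool, called after "Call:" as name(argument=value, ...) on one line, values as JSON. drive_tool: Moves the arm, as the interface text tells. Its arguments: {"type":"object","properties":{"deltas":{"type":"array"},"grip_force":{"type":"number"}},"required":["deltas"]}

```bash
mkdir -p pics; ls; python3 - <<'E'
from station import *
import cv2
s=get_state();print({k:s[k] for k in('time','position','ee_rot','finger_gap','wrist_force')})
for n in("top","side"):
    cv2.imwrite(f"pics/{n}0.png",capture(n));print(n,camera_info(n))
print(camera_info("wrist"))
E
```

```text
pics
{'time': 0.0, 'position': array([ 0.26683508, -0.61948282,  0.23037421]), 'ee_rot': array([-0.14222023,  0.69271042,  0.14333698,  0.69237287]), 'finger_gap': 0.08522489989917939, 'wrist_force': array([-0.61413739, -0.31075007, -0.09973906])}
top {'camera_matrix': array([[433.63243609,   0.        , 320.27549459],
       [  0.        , 433.63243609, 209.47201496],
       [  0.        ,   0.        ,   1.        ]]), 'dist_coeffs': array([-0.03450553,  0.        ,  0.        ,  0.        ,  0.        ]), 'origin': array([ 0.36243764, -0.03636614,  1.27060902]), 'attitude': array([ 0.07466285, -0.07639082, -0.68923624,  0.71661936])}
side {'camera_matrix': array([[409.41222102,   0.        , 322.17168895],
       [  0.        , 409.41222102, 194.77760303],
       [  0.        ,   0.        ,   1.        ]]), 'dist_coeffs': array([-0.05084014,  0.        ,  0.        ,  0.        ,  0.        ]), 'origin': array([ 0.59300516, -1.3505302 ,  0.69565384]), 'attitude': array([ 0.54018797, -0.00527642, -0.00911596,  0.84147847])}
{'camera_matrix': array([[306.95357249,   0.        , 321.29338859],
       [  0.        , 306.95357249, 199.85398797],
       [  0.        ,   0.        ,   1.        ]]), 'dist_coeffs': array([-0.03728106,  0.        ,  0.        ,  0.        ,  0.        ]), 'hand_eye': array([[-8.96258343e-04,  3.13562616e-01, -9.49567103e-01,
        -1.42494778e-01],
       [ 9.99999578e-01,  9.01572461e-05, -9.14088136e-04,
        -3.48306224e-04],
       [-2.01013513e-04, -9.49567521e-01, -3.13562565e-01,
        -7.95679551e-02],
       [ 0.00000000e+00,  0.00000000e+00,  0.00000000e+00,
         1.00000000e+00]])}
```

View pics/top0.png

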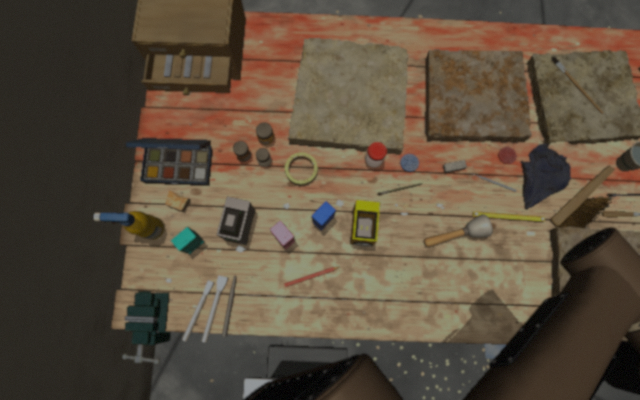

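View pics/side0.png

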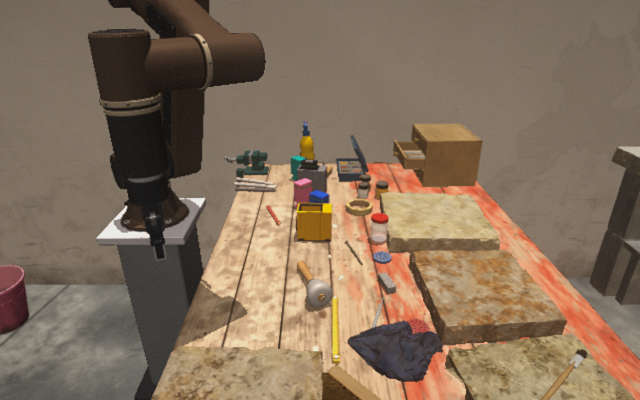

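Seen in the top view: the grey charger with the dark pack at (236,220) and the yellow lamp at (366,222). Pack-like things are teal (187,239), pink (283,235) and blue (323,215). I choose the black one in the charger and check it in a crop.

```bash
cat > h.py <<'E'
from station import *
import cv2, numpy as np
from scipy.spatial.transform import Rotation as R
def cam(n,s=None):
    i=camera_info(n)
    if n=="wrist":
        T=np.eye(4);T[:3,:3]=R.from_quat(s['ee_rot']).as_matrix();T[:3,3]=s['position']
        T=T@i['hand_eye'];return i,T[:3,:3],T[:3,3]
    return i,R.from_quat(i['attitude']).as_matrix(),np.array(i['origin'])
def onplane(n,px,z,s=None):
    i,M,o=cam(n,s)
    u=cv2.undistortPoints(np.array(px,float).reshape(-1,1,2),i['camera_matrix'],i['dist_coeffs'])[:,0]
    d=np.c_[u[:,0],-u[:,1],-np.ones(len(u))]@M.T
    return o+d*((z-o[2])/d[:,2])[:,None]
def project(n,P,s=None):
    i,M,o=cam(n,s);c=(np.atleast_2d(P)-o)@M
    p=c*[1,-1,-1]
    return cv2.projectPoints(p,np.zeros(3),np.zeros(3),i['camera_matrix'],i['dist_coeffs'])[0][:,0]
E
python3 - <<'E'
from h import *
t=cv2.imread("pics/top0.png")
a=cv2.resize(t[185:255,200:270],(400,400),interpolation=cv2.INTER_CUBIC)
b=cv2.resize(t[185:255,330:400],(400,400),interpolation=cv2.INTER_CUBIC)
cv2.imwrite("pics/crop0.png",cv2.convertScaleAbs(np.hstack([a,b]),alpha=1.6))
print(onplane("top",[[238,220],[232,220]],.107),onplane("top",[[366,222]],.107))
print(onplane("top",[[283,235],[323,215],[187,239],[300,169],[310,277]],.03))
E
```

```text
[[0.57704614 0.18911581 0.107     ]
 [0.57639236 0.20551594 0.107     ]] [[ 0.58532373 -0.16049558  0.107     ]]
[[ 0.55238457  0.07056645  0.03      ]
 [ 0.61591571 -0.04277951  0.03      ]
 [ 0.52960051  0.34720447  0.03      ]
 [ 0.7533871   0.03108228  0.03      ]
 [ 0.43526295 -0.01258955  0.03      ]]
```

View pics/crop0.png

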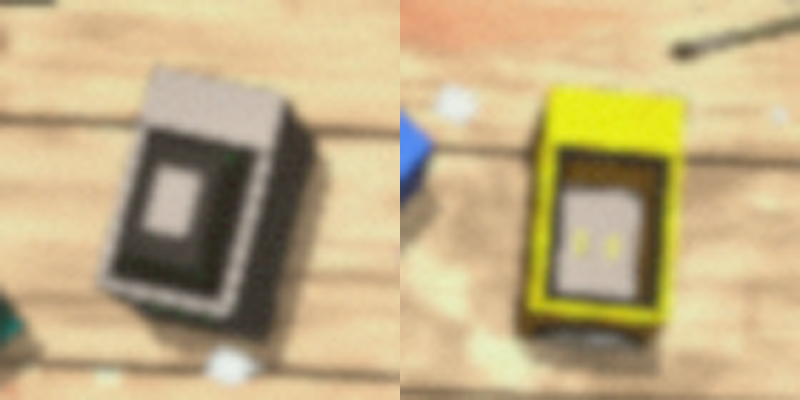

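The crop confirms it: the black pack (light label on its top) is in the grey charger, and the lamp's bay is empty with its tray visible. I take the housing-top corners from the crop to get each bay's centre and yaw.

```bash
python3 - <<'E'
from h import *
s=get_state()
k=70/400
def fit(px,name):
    P=onplane("top",px,.107)[:,:2]  # rear(+x): left,right ; front: left,right
    M=np.array([[.068,.0355],[.068,-.0355],[-.043,.0355],[-.043,-.0355]])
    A=M-M.mean(0);B=P-P.mean(0)
    th=np.arctan2((A[:,0]*B[:,1]-A[:,1]*B[:,0]).sum(),(A*B).sum())
    c,sn=np.cos(th),np.sin(th);o=P.mean(0)-np.array([[c,-sn],[sn,c]])@M.mean(0)
    print(name,o,np.degrees(th),'resid mm',1e3*(B-A@np.array([[c,-sn],[sn,c]]).T).round(4))
fit([[200+155*k-.4,185+67*k-.4],[200+290*k-.4,185+98*k-.4],[200+102*k-.4,185+285*k-.4],[200+232*k-.4,185+315*k-.4]],"charger")
fit([[330+150*k-.4,185+88*k-.4],[330+286*k-.4,185+92*k-.4],[330+128*k-.4,185+318*k-.4],[330+266*k-.4,185+323*k-.4]],"lamp")
M=R.from_quat(s['ee_rot']).as_matrix();print("tool axes in world (cols)\n",M.round(3))
E
```

```text
charger [0.57013172 0.20349295] -9.922579983116378 resid mm [[-1.  -1.2]
 [-1.5  2.3]
 [ 1.  -4.1]
 [ 1.4  3. ]]
lamp [ 0.57751314 -0.15960464] -2.962239603599355 resid mm [[-1.2 -3.8]
 [ 3.1  1.3]
 [-2.8 -1.5]
 [ 1.   4. ]]
tool axes in world (cols)
 [[-0.001 -0.396  0.918]
 [ 0.001  0.918  0.396]
 [-1.     0.002 -0.   ]]
```

```bash
cat >> h.py <<'E'
def plan(xyz,yaw,n=10,s=None):
    """constant row (cm, deg) that brings the tool in n rows to xyz, tool z at world yaw (deg), x down"""
    s=s or get_state();M=R.from_quat(s['ee_rot']).as_matrix()
    G=np.c_[[0,0,-1],[-np.sin(np.radians(yaw)),np.cos(np.radians(yaw)),0],[np.cos(np.radians(yaw)),np.sin(np.radians(yaw)),0]]
    rv=R.from_matrix(M.T@G).as_rotvec()/n
    S=sum(R.from_rotvec(rv*i).as_matrix() for i in range(n))
    v=np.linalg.solve(S,M.T@(np.array(xyz)-s['position']))
    print(f"t={s['time']:.2f} row cm",(v*100).round(3),"deg",np.degrees(rv).round(2),"x",n)
E
python3 -c "
from h import *
plan([.578,-.16,.28],-3)"
```

```text
t=0.10 row cm [-0.493  3.92   3.997] deg [ 2.63 -0.   -0.01] x 10
```

Call:
drive_tool(deltas=[{"delta_pos": [-0.49, 3.92, 4.0], "rotation": [2.63, 0, 0], "fingers": 8.5}, {"delta_pos": [-0.49, 3.92, 4.0], "rotation": [2.63, 0, 0], "fingers": 8.5}, {"delta_pos": [-0.49, 3.92, 4.0], "rotation": [2.63, 0, 0], "fingers": 8.5}, {"delta_pos": [-0.49, 3.92, 4.0], "rotation": [2.63, 0, 0], "fingers": 8.5}, {"delta_pos": [-0.49, 3.92, 4.0], "rotation": [2.63, 0, 0], "fingers": 8.5}, {"delta_pos": [-0.49, 3.92, 4.0], "rotation": [2.63, 0, 0], "fingers": 8.5}, {"delta_pos": [-0.49, 3.92, 4.0], "rotation": [2.63, 0, 0], "fingers": 8.5}, {"delta_pos": [-0.49, 3.92, 4.0], "rotation": [2.63, 0, 0], "fingers": 8.5}, {"delta_pos": [-0.49, 3.92, 4.0], "rotation": [2.63, 0, 0], "fingers": 8.5}, {"delta_pos": [-0.49, 3.92, 4.0], "rotation": [2.63, 0, 0], "fingers": 8.5}])

```text
time: 1.35
position: [0.5792, -0.1585, 0.2805]
ee_rot: [0.019, 0.707, -0.019, 0.707]
wrist_force: [-0.3, -0.9, 0.0]
finger_gap: 0.0852
```

```bash
python3 - <<'E'
from h import *
s=get_state();im=capture("wrist");cv2.imwrite("pics/w1.png",im)
print(s['position'],s['qvel'].round(3),s['wrist_force'])
import pickle;pickle.dump(s,open("s1.pkl","wb"))
plan([.570,.2035,.28],-9.9)
E
```

```text
[ 0.57917772 -0.15849583  0.28045316] [ 0.541  0.348  0.521  0.004 -0.176 -0.906] [-0.29801157 -0.91746073  0.0276921 ]
t=1.40 row cm [ 2.000e-03  3.553e+00 -5.190e-01] deg [ 0.68  0.01 -0.  ] x 10
```

View pics/w1.png

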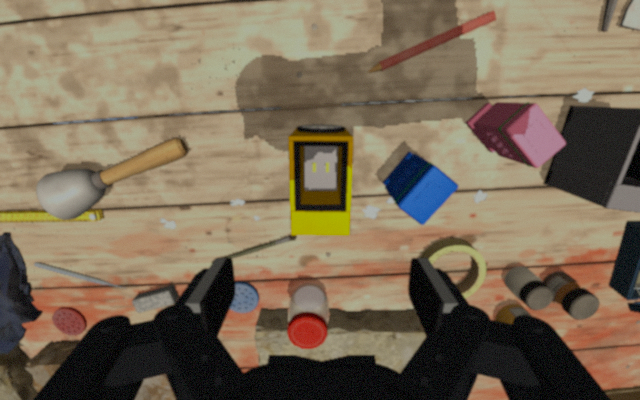

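The lamp is right under the tool: its top face spans about (290..352, 133..235), the bay is at (321,180) and the front with the lens points up in the image. The charger is at the right edge. I measure the lamp by its bright yellow top and move on to the charger.

```bash
python3 - <<'E'
from h import *
import pickle
s=pickle.load(open("s1.pkl","rb"));im=cv2.imread("pics/w1.png")
hsv=cv2.cvtColor(im,cv2.COLOR_BGR2HSV)
for V in (120,170,200):
    m=cv2.inRange(hsv,(22,180,V),(38,255,255));m[:, :280]=0;m[:,365:]=0;m[245:]=0
    c=max(cv2.findContours(m,0,2)[0],key=cv2.contourArea)
    P=onplane("wrist",c[:,0].astype(float),.107,s)[:,:2]
    r=cv2.minAreaRect((P*1000).astype(np.float32));print(V,cv2.boundingRect(c),r)
    b=cv2.boxPoints(r);print(b.round(1).tolist())
E
```

```text
120 (289, 136, 64, 100) ((590.4693603515625, -160.12271118164062), (67.09105682373047, 110.03050994873047), 86.94267272949219)
[[533.7000122070312, -190.6999969482422], [643.5999755859375, -196.60000610351562], [647.2000122070312, -129.60000610351562], [537.2999877929688, -123.69999694824219]]
170 (291, 168, 61, 67) ((606.3946533203125, -160.8679962158203), (64.96873474121094, 75.98168182373047), 86.60114288330078)
[[566.5, -191.0], [642.4000244140625, -195.5], [646.2000122070312, -130.6999969482422], [570.4000244140625, -126.19999694824219]]Traceback (most recent call last):
  File "<stdin>", line 7, in <module>
ValueError: max() iterable argument is empty
```

Call:
drive_tool(deltas=[{"delta_pos": [0, 3.55, -0.52], "rotation": [0.68, 0, 0], "fingers": 8.5}, {"delta_pos": [0, 3.55, -0.52], "rotation": [0.68, 0, 0], "fingers": 8.5}, {"delta_pos": [0, 3.55, -0.52], "rotation": [0.68, 0, 0], "fingers": 8.5}, {"delta_pos": [0, 3.55, -0.52], "rotation": [0.68, 0, 0], "fingers": 8.5}, {"delta_pos": [0, 3.55, -0.52], "rotation": [0.68, 0, 0], "fingers": 8.5}, {"delta_pos": [0, 3.55, -0.52], "rotation": [0.68, 0, 0], "fingers": 6}, {"delta_pos": [0, 3.55, -0.52], "rotation": [0.68, 0, 0], "fingers": 4}, {"delta_pos": [0, 3.55, -0.52], "rotation": [0.68, 0, 0], "fingers": 2}, {"delta_pos": [0, 3.55, -0.52], "rotation": [0.68, 0, 0], "fingers": 0}, {"delta_pos": [0, 3.55, -0.52], "rotation": [0.68, 0, 0], "fingers": 0}])

```text
time: 2.65
position: [0.5637, 0.1991, 0.28]
ee_rot: [0.06, 0.705, -0.061, 0.704]
wrist_force: [-0.0, 0.6, -0.2]
finger_gap: 0.0003
```

```bash
python3 - <<'E'
from h import *
capture("top")
s=get_state();im=capture("wrist");cv2.imwrite("pics/w2.png",im)
print(s['position'],s['qvel'].round(3),s['wrist_force'],s['finger_gap'])
import pickle;pickle.dump(s,open("s2.pkl","wb"))
E
```

```text
[0.56408307 0.20245607 0.27952997] [-0.036 -0.011 -0.027 -0.     0.003  0.088] [1.22111746 1.70979639 0.79434504] 4.6184838754366156e-05
```

View pics/w2.png

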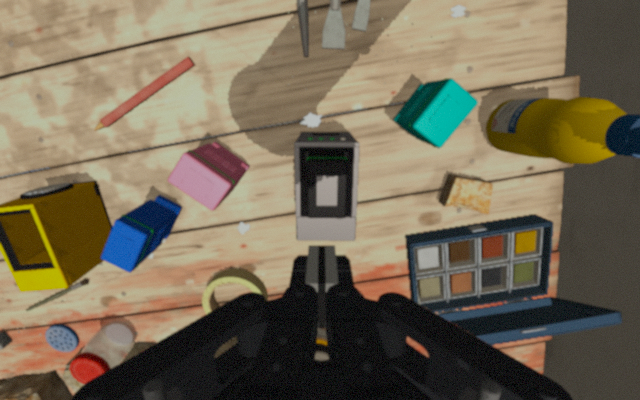

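The view shows the charger top at about (297..357, 138..240) with the black pack with green band in it and the label at (327,190). The shut fingertips are at (321,250).

```bash
python3 - <<'E'
from h import *
import pickle
s=pickle.load(open("s2.pkl","rb"));im=cv2.imread("pics/w2.png")
hsv=cv2.cvtColor(im,cv2.COLOR_BGR2HSV)
print(im[225,285],im[225,325],im[190,300],im[135,325],im[142,325],im[148,325],im[160,312])
m=cv2.inRange(hsv,(0,0,75),(180,50,255));x0,y0=286,128
k=np.zeros_like(m);k[y0:246,x0:368]=m[y0:246,x0:368]
c=max(cv2.findContours(k,0,2)[0],key=cv2.contourArea)
P=onplane("wrist",c[:,0].astype(float),.107,s)[:,:2]
r=cv2.minAreaRect((P*1000).astype(np.float32));print(cv2.boundingRect(c),r)
b=cv2.boxPoints(r);print(b.round(1).tolist())
# pack top: dark inside
g=cv2.cvtColor(im,cv2.COLOR_BGR2GRAY)
for n in(160,175,190,205):print(n,g[n,292:362].tolist())
print(g[130:245,310].tolist())
# predicted pixels if charger at top-camera estimate
M=R.from_euler('z',-9.9,degrees=True).as_matrix();o=np.array([.570,.2035,0])
print(project("wrist",o+np.array([[x,y,.133] for x in(-.03,.03) for y in(-.02,.02)])@M.T,s))
print(project("wrist",o+np.array([[x,y,.107] for x in(-.043,.068) for y in(-.0355,.0355)])@M.T,s))
E
```

```text
[139 170 186] [145 149 156] [87 95 97] [36 38 41] [72 77 83] [21 23 24] [1 7 0]
(294, 141, 66, 100) ((581.377197265625, 205.23617553710938), (67.90247344970703, 110.87664031982422), 80.21024322509766)
[[521.0, 181.1999969482422], [630.2000122070312, 162.39999389648438], [641.7999877929688, 229.3000030517578], [532.5, 248.10000610351562]]
160 [126, 99, 84, 87, 95, 92, 82, 66, 37, 14, 25, 20, 17, 25, 34, 29, 24, 21, 22, 27, 4, 22, 21, 17, 10, 13, 19, 22, 7, 18, 3, 20, 14, 16, 4, 18, 12, 27, 15, 10, 16, 11, 11, 20, 13, 21, 21, 13, 8, 6, 18, 21, 15, 20, 15, 11, 19, 22, 11, 5, 44, 86, 133, 152, 160, 156, 152, 156, 166, 173]
175 [155, 132, 109, 101, 92, 93, 88, 76, 47, 27, 21, 14, 14, 19, 13, 24, 25, 20, 16, 24, 23, 24, 22, 36, 39, 43, 49, 46, 55, 50, 62, 84, 85, 79, 58, 54, 54, 48, 53, 55, 53, 59, 69, 78, 79, 64, 50, 33, 36, 39, 47, 43, 49, 41, 31, 29, 26, 8, 26, 29, 65, 114, 151, 160, 155, 152, 153, 160, 166, 166]
190 [167, 151, 129, 128, 139, 153, 152, 138, 95, 40, 20, 33, 32, 10, 25, 33, 35, 43, 49, 48, 46, 46, 49, 65, 111, 148, 157, 158, 157, 156, 155, 156, 157, 155, 157, 158, 158, 15
[... 491 characters left out ...]
9, 46, 52, 57, 71, 67, 61, 59, 77, 93, 94, 87, 68, 44, 11, 15, 8, 19, 13, 7, 4, 15, 21, 40, 30, 18, 22, 17, 22, 19, 30, 22, 20, 23, 24, 26, 28, 26, 14, 22, 11, 16, 13, 21, 18, 32, 21, 21, 23, 20, 23, 22, 26, 32, 36, 47, 49, 47, 44, 48, 45, 49, 47, 41, 47, 44, 43, 45, 51, 41, 47, 45, 45, 42, 42, 52, 43, 46, 44, 44, 43, 42, 44, 85, 127, 148, 154, 152, 153, 150, 149, 154, 150, 148, 150, 146, 147, 146, 149, 144, 147, 146, 144, 145, 141, 145, 154, 168, 173, 174, 169]
[[301.95405443 159.84500463]
 [343.99553974 159.9457797 ]
 [302.96165682 218.5624031 ]
 [342.48411009 218.64130185]]
[[288.05099142 142.40149355]
 [357.67855326 142.57624724]
 [291.10325682 241.25687744]
 [353.81521787 241.37288455]]
```

```bash
python3 -c "
from h import *
plan([.5695,.206,.138],-9.9,8)"
```

```text
t=2.75 row cm [1.767 0.077 0.059] deg [ 0.03 -0.01  0.  ] x 8
```

Call:
drive_tool(deltas=[{"delta_pos": [1.77, 0.08, 0.06], "rotation": [0, 0, 0], "fingers": 0}, {"delta_pos": [1.77, 0.08, 0.06], "rotation": [0, 0, 0], "fingers": 0}, {"delta_pos": [1.77, 0.08, 0.06], "rotation": [0, 0, 0], "fingers": 0}, {"delta_pos": [1.77, 0.08, 0.06], "rotation": [0, 0, 0], "fingers": 0}, {"delta_pos": [1.77, 0.08, 0.06], "rotation": [0, 0, 0], "fingers": 0}, {"delta_pos": [1.77, 0.08, 0.06], "rotation": [0, 0, 0], "fingers": 0}, {"delta_pos": [1.77, 0.08, 0.06], "rotation": [0, 0, 0], "fingers": 0}, {"delta_pos": [1.77, 0.08, 0.06], "rotation": [0, 0, 0], "fingers": 0}, {"delta_pos": [0, 0, 0], "rotation": [0, 0, 0], "fingers": 0}, {"delta_pos": [0, 0, 0], "rotation": [0, 0, 0], "fingers": 0}])

```text
time: 4.0
position: [0.5703, 0.2038, 0.1391]
ee_rot: [0.06, 0.704, -0.06, 0.705]
wrist_force: [0.2, 1.0, 0.7]
finger_gap: 0.0001
```

Call:
drive_tool(deltas=[{"delta_pos": [0.14, 0, 0], "rotation": [0, 0, 0], "fingers": 0}, {"delta_pos": [0.14, 0, 0], "rotation": [0, 0, 0], "fingers": 0}, {"delta_pos": [0.14, 0, 0], "rotation": [0, 0, 0], "fingers": 0}, {"delta_pos": [0.14, 0, 0], "rotation": [0, 0, 0], "fingers": 0}, {"delta_pos": [0.14, 0, 0], "rotation": [0, 0, 0], "fingers": 0}, {"delta_pos": [0.14, 0, 0], "rotation": [0, 0, 0], "fingers": 0}, {"delta_pos": [0.14, 0, 0], "rotation": [0, 0, 0], "fingers": 0}, {"delta_pos": [0.14, 0, 0], "rotation": [0, 0, 0], "fingers": 0}, {"delta_pos": [0, 0, 0], "rotation": [0, 0, 0], "fingers": 0}, {"delta_pos": [0, 0, 0], "rotation": [0, 0, 0], "fingers": 0}])

```text
time: 5.25
position: [0.5701, 0.2037, 0.1282]
ee_rot: [0.06, 0.704, -0.06, 0.705]
wrist_force: [-2.3, 0.4, 5.2]
finger_gap: 0.0001
```

Call:
drive_tool(deltas=[{"delta_pos": [0.05, 0, 0], "rotation": [0, 0, 0], "fingers": 0}, {"delta_pos": [0.05, 0, 0], "rotation": [0, 0, 0], "fingers": 0}, {"delta_pos": [0.05, 0, 0], "rotation": [0, 0, 0], "fingers": 0}, {"delta_pos": [0.05, 0, 0], "rotation": [0, 0, 0], "fingers": 0}, {"delta_pos": [0, 0, 0], "rotation": [0, 0, 0], "fingers": 0}, {"delta_pos": [0, 0, 0], "rotation": [0, 0, 0], "fingers": 0}, {"delta_pos": [0, 0, 0], "rotation": [0, 0, 0], "fingers": 0}, {"delta_pos": [0, 0, 0], "rotation": [0, 0, 0], "fingers": 0}, {"delta_pos": [0, 0, 0], "rotation": [0, 0, 0], "fingers": 0}, {"delta_pos": [0, 0, 0], "rotation": [0, 0, 0], "fingers": 0}])

```text
time: 6.5
position: [0.5701, 0.2037, 0.1263]
ee_rot: [0.06, 0.704, -0.06, 0.705]
wrist_force: [-1.2, 0.5, 5.6]
finger_gap: 0.0001
```

Call:
drive_tool(deltas=[{"delta_pos": [0.03, 0, 0], "rotation": [0, 0, 0], "fingers": 0}, {"delta_pos": [0.03, 0, 0], "rotation": [0, 0, 0], "fingers": 0}, {"delta_pos": [0.03, 0, 0], "rotation": [0, 0, 0], "fingers": 0}, {"delta_pos": [0.03, 0, 0], "rotation": [0, 0, 0], "fingers": 0}, {"delta_pos": [0.03, 0, 0], "rotation": [0, 0, 0], "fingers": 0}, {"delta_pos": [0, 0, 0], "rotation": [0, 0, 0], "fingers": 0}, {"delta_pos": [0, 0, 0], "rotation": [0, 0, 0], "fingers": 0}, {"delta_pos": [0, 0, 0], "rotation": [0, 0, 0], "fingers": 0}, {"delta_pos": [0, 0, 0], "rotation": [0, 0, 0], "fingers": 0}, {"delta_pos": [0, 0, 0], "rotation": [0, 0, 0], "fingers": 0}])

```text
time: 7.75
position: [0.5701, 0.2037, 0.1248]
ee_rot: [0.06, 0.704, -0.06, 0.705]
wrist_force: [-1.5, 0.0, 7.1]
finger_gap: 0.0002
```

Call:
drive_tool(deltas=[{"delta_pos": [0.03, 0, 0], "rotation": [0, 0, 0], "fingers": 0}, {"delta_pos": [0.03, 0, 0], "rotation": [0, 0, 0], "fingers": 0}, {"delta_pos": [0.03, 0, 0], "rotation": [0, 0, 0], "fingers": 0}, {"delta_pos": [0.03, 0, 0], "rotation": [0, 0, 0], "fingers": 0}, {"delta_pos": [0, 0, 0], "rotation": [0, 0, 0], "fingers": 0}, {"delta_pos": [0, 0, 0], "rotation": [0, 0, 0], "fingers": 0}, {"delta_pos": [0, 0, 0], "rotation": [0, 0, 0], "fingers": 0}, {"delta_pos": [0, 0, 0], "rotation": [0, 0, 0], "fingers": 0}, {"delta_pos": [0, 0, 0], "rotation": [0, 0, 0], "fingers": 0}, {"delta_pos": [0, 0, 0], "rotation": [0, 0, 0], "fingers": 0}])

```text
time: 9.0
position: [0.5701, 0.2037, 0.1236]
ee_rot: [0.06, 0.704, -0.06, 0.705]
wrist_force: [-2.1, 0.1, 5.6]
finger_gap: -0.0
```

Call:
drive_tool(deltas=[{"delta_pos": [0.03, 0, 0], "rotation": [0, 0, 0], "fingers": 0}, {"delta_pos": [0.03, 0, 0], "rotation": [0, 0, 0], "fingers": 0}, {"delta_pos": [0.03, 0, 0], "rotation": [0, 0, 0], "fingers": 0}, {"delta_pos": [0.03, 0, 0], "rotation": [0, 0, 0], "fingers": 0}, {"delta_pos": [0, 0, 0], "rotation": [0, 0, 0], "fingers": 0}, {"delta_pos": [0, 0, 0], "rotation": [0, 0, 0], "fingers": 0}, {"delta_pos": [0, 0, 0], "rotation": [0, 0, 0], "fingers": 0}, {"delta_pos": [0, 0, 0], "rotation": [0, 0, 0], "fingers": 0}, {"delta_pos": [0, 0, 0], "rotation": [0, 0, 0], "fingers": 0}, {"delta_pos": [0, 0, 0], "rotation": [0, 0, 0], "fingers": 0}])

```text
time: 10.25
position: [0.5701, 0.2037, 0.1225]
ee_rot: [0.06, 0.704, -0.06, 0.705]
wrist_force: [-2.4, 0.1, 6.5]
finger_gap: 0.0002
```

Call:
drive_tool(deltas=[{"delta_pos": [0.03, 0, 0], "rotation": [0, 0, 0], "fingers": 0}, {"delta_pos": [0.03, 0, 0], "rotation": [0, 0, 0], "fingers": 0}, {"delta_pos": [0.03, 0, 0], "rotation": [0, 0, 0], "fingers": 0}, {"delta_pos": [0.03, 0, 0], "rotation": [0, 0, 0], "fingers": 0}, {"delta_pos": [0, 0, 0], "rotation": [0, 0, 0], "fingers": 0}, {"delta_pos": [0, 0, 0], "rotation": [0, 0, 0], "fingers": 0}, {"delta_pos": [0, 0, 0], "rotation": [0, 0, 0], "fingers": 0}, {"delta_pos": [0, 0, 0], "rotation": [0, 0, 0], "fingers": 0}, {"delta_pos": [0, 0, 0], "rotation": [0, 0, 0], "fingers": 0}, {"delta_pos": [0, 0, 0], "rotation": [0, 0, 0], "fingers": 0}])

```text
time: 11.5
position: [0.5701, 0.2037, 0.1213]
ee_rot: [0.06, 0.704, -0.06, 0.705]
wrist_force: [-1.7, -0.7, 6.6]
finger_gap: -0.0003
```

Call:
drive_tool(deltas=[{"delta_pos": [0.03, 0, 0], "rotation": [0, 0, 0], "fingers": 0}, {"delta_pos": [0.03, 0, 0], "rotation": [0, 0, 0], "fingers": 0}, {"delta_pos": [0.03, 0, 0], "rotation": [0, 0, 0], "fingers": 0}, {"delta_pos": [0.03, 0, 0], "rotation": [0, 0, 0], "fingers": 0}, {"delta_pos": [0, 0, 0], "rotation": [0, 0, 0], "fingers": 0}, {"delta_pos": [0, 0, 0], "rotation": [0, 0, 0], "fingers": 0}, {"delta_pos": [0, 0, 0], "rotation": [0, 0, 0], "fingers": 0}, {"delta_pos": [0, 0, 0], "rotation": [0, 0, 0], "fingers": 0}, {"delta_pos": [0, 0, 0], "rotation": [0, 0, 0], "fingers": 0}, {"delta_pos": [0, 0, 0], "rotation": [0, 0, 0], "fingers": 0}])

```text
time: 12.75
position: [0.5702, 0.2037, 0.1203]
ee_rot: [0.06, 0.704, -0.06, 0.705]
wrist_force: [-1.9, -0.3, 7.4]
finger_gap: -0.0005
```

Call:
drive_tool(deltas=[{"delta_pos": [0.03, 0, 0], "rotation": [0, 0, 0], "fingers": 0}, {"delta_pos": [0.03, 0, 0], "rotation": [0, 0, 0], "fingers": 0}, {"delta_pos": [0.02, 0, 0], "rotation": [0, 0, 0], "fingers": 0}, {"delta_pos": [0.02, 0, 0], "rotation": [0, 0, 0], "fingers": 0}, {"delta_pos": [0, 0, 0], "rotation": [0, 0, 0], "fingers": 0}, {"delta_pos": [0, 0, 0], "rotation": [0, 0, 0], "fingers": 0}, {"delta_pos": [0, 0, 0], "rotation": [0, 0, 0], "fingers": 0}, {"delta_pos": [0, 0, 0], "rotation": [0, 0, 0], "fingers": 0}, {"delta_pos": [0, 0, 0], "rotation": [0, 0, 0], "fingers": 0}, {"delta_pos": [0, 0, 0], "rotation": [0, 0, 0], "fingers": 0}])

```text
time: 14.0
position: [0.5702, 0.2037, 0.1194]
ee_rot: [0.06, 0.704, -0.06, 0.705]
wrist_force: [-3.0, -0.1, 8.5]
finger_gap: -0.0002
```

Call:
drive_tool(deltas=[{"delta_pos": [0.03, 0, 0], "rotation": [0, 0, 0], "fingers": 0}, {"delta_pos": [0.03, 0, 0], "rotation": [0, 0, 0], "fingers": 0}, {"delta_pos": [0.02, 0, 0], "rotation": [0, 0, 0], "fingers": 0}, {"delta_pos": [0.02, 0, 0], "rotation": [0, 0, 0], "fingers": 0}, {"delta_pos": [0, 0, 0], "rotation": [0, 0, 0], "fingers": 0}, {"delta_pos": [0, 0, 0], "rotation": [0, 0, 0], "fingers": 0}, {"delta_pos": [0, 0, 0], "rotation": [0, 0, 0], "fingers": 0}, {"delta_pos": [0, 0, 0], "rotation": [0, 0, 0], "fingers": 0}, {"delta_pos": [0, 0, 0], "rotation": [0, 0, 0], "fingers": 0}, {"delta_pos": [0, 0, 0], "rotation": [0, 0, 0], "fingers": 0}])

```text
time: 15.25
position: [0.5703, 0.2038, 0.1184]
ee_rot: [0.06, 0.704, -0.06, 0.705]
wrist_force: [-3.6, -1.2, 8.1]
finger_gap: -0.0001
```

Call:
drive_tool(deltas=[{"delta_pos": [0.03, 0, 0], "rotation": [0, 0, 0], "fingers": 0}, {"delta_pos": [0.03, 0, 0], "rotation": [0, 0, 0], "fingers": 0}, {"delta_pos": [0.03, 0, 0], "rotation": [0, 0, 0], "fingers": 0}, {"delta_pos": [0.03, 0, 0], "rotation": [0, 0, 0], "fingers": 0}, {"delta_pos": [0, 0, 0], "rotation": [0, 0, 0], "fingers": 0}, {"delta_pos": [0, 0, 0], "rotation": [0, 0, 0], "fingers": 0}, {"delta_pos": [0, 0, 0], "rotation": [0, 0, 0], "fingers": 0}, {"delta_pos": [0, 0, 0], "rotation": [0, 0, 0], "fingers": 0}, {"delta_pos": [0, 0, 0], "rotation": [0, 0, 0], "fingers": 0}, {"delta_pos": [0, 0, 0], "rotation": [0, 0, 0], "fingers": 0}])

```text
time: 16.5
position: [0.5702, 0.2038, 0.1172]
ee_rot: [0.06, 0.704, -0.06, 0.705]
wrist_force: [-3.4, -0.7, 7.8]
finger_gap: -0.0001
```

Call:
drive_tool(deltas=[{"delta_pos": [0.03, 0, 0], "rotation": [0, 0, 0], "fingers": 0}, {"delta_pos": [0.03, 0, 0], "rotation": [0, 0, 0], "fingers": 0}, {"delta_pos": [0.03, 0, 0], "rotation": [0, 0, 0], "fingers": 0}, {"delta_pos": [0.03, 0, 0], "rotation": [0, 0, 0], "fingers": 0}, {"delta_pos": [0, 0, 0], "rotation": [0, 0, 0], "fingers": 0}, {"delta_pos": [0, 0, 0], "rotation": [0, 0, 0], "fingers": 0}, {"delta_pos": [0, 0, 0], "rotation": [0, 0, 0], "fingers": 0}, {"delta_pos": [0, 0, 0], "rotation": [0, 0, 0], "fingers": 0}, {"delta_pos": [0, 0, 0], "rotation": [0, 0, 0], "fingers": 0}, {"delta_pos": [0, 0, 0], "rotation": [0, 0, 0], "fingers": 0}])

```text
time: 17.75
position: [0.5703, 0.2038, 0.1161]
ee_rot: [0.06, 0.704, -0.06, 0.705]
wrist_force: [-3.5, -0.2, 8.3]
finger_gap: -0.0001
```

Call:
drive_tool(deltas=[{"delta_pos": [0.03, 0, 0], "rotation": [0, 0, 0], "fingers": 0}, {"delta_pos": [0.03, 0, 0], "rotation": [0, 0, 0], "fingers": 0}, {"delta_pos": [0.03, 0, 0], "rotation": [0, 0, 0], "fingers": 0}, {"delta_pos": [0.03, 0, 0], "rotation": [0, 0, 0], "fingers": 0}, {"delta_pos": [0, 0, 0], "rotation": [0, 0, 0], "fingers": 0}, {"delta_pos": [0, 0, 0], "rotation": [0, 0, 0], "fingers": 0}, {"delta_pos": [0, 0, 0], "rotation": [0, 0, 0], "fingers": 0}, {"delta_pos": [0, 0, 0], "rotation": [0, 0, 0], "fingers": 0}, {"delta_pos": [0, 0, 0], "rotation": [0, 0, 0], "fingers": 0}, {"delta_pos": [0, 0, 0], "rotation": [0, 0, 0], "fingers": 0}])

```text
time: 19.0
position: [0.5705, 0.2039, 0.1155]
ee_rot: [0.06, 0.704, -0.06, 0.705]
wrist_force: [-4.7, -1.1, 12.6]
finger_gap: -0.0
```

The force rose by 4 N and the motion stalled: that is the firm stop. I ease off, rise and open the fingers.

Call:
drive_tool(deltas=[{"delta_pos": [-0.8, 0, 0], "rotation": [0, 0, 0], "fingers": 0}, {"delta_pos": [-1.0, 0, 0], "rotation": [0, 0, 0], "fingers": 0}, {"delta_pos": [-1.2, 0, 0], "rotation": [0, 0, 0], "fingers": 0}, {"delta_pos": [-1.5, 0, 0], "rotation": [0, 0, 0], "fingers": 0}, {"delta_pos": [-2, 0, 0], "rotation": [0, 0, 0], "fingers": 0}, {"delta_pos": [-1.5, 0, 0], "rotation": [0, 0, 0], "fingers": 4}, {"delta_pos": [-1, 0, 0], "rotation": [0, 0, 0], "fingers": 8.5}, {"delta_pos": [-1, 0, 0], "rotation": [0, 0, 0], "fingers": 8.5}, {"delta_pos": [0, 0, 0], "rotation": [0, 0, 0], "fingers": 8.5}, {"delta_pos": [0, 0, 0], "rotation": [0, 0, 0], "fingers": 8.5}])

```text
time: 20.25
position: [0.5696, 0.2035, 0.213]
ee_rot: [0.06, 0.705, -0.061, 0.704]
wrist_force: [-0.3, 1.1, -0.6]
finger_gap: 0.0849
```

```bash
python3 - <<'E'
from h import *
s=get_state();w=capture("wrist");sd=capture("side")
print(s['time'],s['position'],s['finger_gap'],s['wrist_force'])
w=cv2.resize(w,(480,300))
k=cv2.resize(sd[140:215,270:350],(320,300),interpolation=cv2.INTER_CUBIC)
cv2.imwrite("pics/up.png",cv2.convertScaleAbs(np.hstack([w,k]),alpha=1.4))
plan([.5695,.206,.125],-9.9,9)
E
```

```text
20.25 [0.56963412 0.20346935 0.21303786] 0.08488416331268807 [-0.26853544  1.10309256 -0.61741765]
t=20.35 row cm [ 0.977  0.028 -0.006] deg [ 0.01 -0.01  0.  ] x 9
```

View pics/up.png

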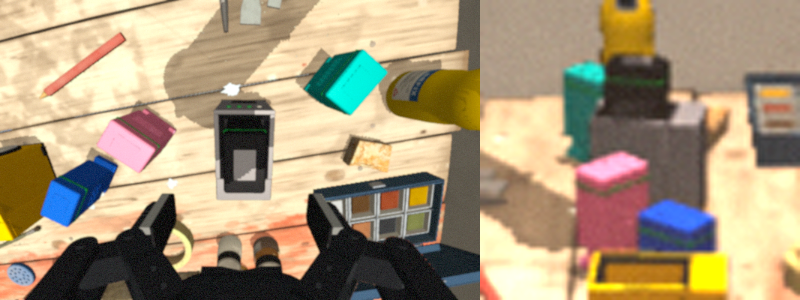

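The pack has risen: the side view shows it standing well out, with the green band visible. In the wrist view it is centred between the open fingers at about (243,170).

Call:
drive_tool(deltas=[{"delta_pos": [1.3, 0.02, 0], "rotation": [0, 0, 0], "fingers": 8.5}, {"delta_pos": [1.3, 0.03, 0], "rotation": [0, 0, 0], "fingers": 8.5}, {"delta_pos": [1.3, 0.03, 0], "rotation": [0, 0, 0], "fingers": 8.5}, {"delta_pos": [1.3, 0.03, 0], "rotation": [0, 0, 0], "fingers": 8.5}, {"delta_pos": [1.3, 0.03, 0], "rotation": [0, 0, 0], "fingers": 8.5}, {"delta_pos": [1.3, 0.03, 0], "rotation": [0, 0, 0], "fingers": 8.5}, {"delta_pos": [1.4, 0.02, 0], "rotation": [0, 0, 0], "fingers": 8.5}, {"delta_pos": [0, 0, 0], "rotation": [0, 0, 0], "fingers": 5}, {"delta_pos": [0, 0, 0], "rotation": [0, 0, 0], "fingers": 2}, {"delta_pos": [0, 0, 0], "rotation": [0, 0, 0], "fingers": 2}], grip_force=35)

```text
time: 21.6
position: [0.5707, 0.2057, 0.1224]
ee_rot: [0.061, 0.704, -0.06, 0.705]
wrist_force: [-0.0, 0.3, 1.1]
finger_gap: 0.0397
```

Call:
drive_tool(deltas=[{"delta_pos": [-0.3, 0, 0], "rotation": [0, 0, 0], "fingers": 2}, {"delta_pos": [-0.8, 0, 0], "rotation": [0, 0, 0], "fingers": 2}, {"delta_pos": [-1.2, 0, 0], "rotation": [0, 0, 0], "fingers": 2}, {"delta_pos": [-1.4, 0, 0], "rotation": [0, 0, 0], "fingers": 2}, {"delta_pos": [-1.4, 0, 0], "rotation": [0, 0, 0], "fingers": 2}, {"delta_pos": [-1.4, 0, 0], "rotation": [0, 0, 0], "fingers": 2}, {"delta_pos": [-1.4, 0, 0], "rotation": [0, 0, 0], "fingers": 2}, {"delta_pos": [-1.4, 0, 0], "rotation": [0, 0, 0], "fingers": 2}, {"delta_pos": [-0.9, 0, 0], "rotation": [0, 0, 0], "fingers": 2}, {"delta_pos": [-0.3, 0, 0], "rotation": [0, 0, 0], "fingers": 2}], grip_force=50)

```text
time: 22.85
position: [0.5704, 0.2056, 0.2272]
ee_rot: [0.061, 0.704, -0.06, 0.705]
wrist_force: [-0.1, -0.2, -3.4]
finger_gap: 0.0391
```

```bash
python3 - <<'E'
from h import *
s=get_state();print(s['position'],s['wrist_force'],s['finger_gap'])
plan([.578,-.155,.228],-3,20)
E
```

```text
[0.57038905 0.20557769 0.22722205] [-0.07538801 -0.24090449 -3.40242967] 0.03913849400905114
t=22.85 row cm [-0.004 -1.788  0.244] deg [-0.34  0.   -0.  ] x 20
```

Call:
drive_tool(deltas=[{"delta_pos": [0, -1.79, 0.24], "rotation": [-0.34, 0, 0], "fingers": 2}, {"delta_pos": [0, -3.58, 0.49], "rotation": [-0.68, 0, 0], "fingers": 2}, {"delta_pos": [0, -4.47, 0.61], "rotation": [-0.85, 0, 0], "fingers": 2}, {"delta_pos": [0, -4.47, 0.61], "rotation": [-0.85, 0, 0], "fingers": 2}, {"delta_pos": [0, -4.47, 0.61], "rotation": [-0.85, 0, 0], "fingers": 2}, {"delta_pos": [0, -4.47, 0.61], "rotation": [-0.85, 0, 0], "fingers": 2}, {"delta_pos": [0, -4.47, 0.61], "rotation": [-0.85, 0, 0], "fingers": 2}, {"delta_pos": [0, -3.58, 0.49], "rotation": [-0.68, 0, 0], "fingers": 2}, {"delta_pos": [0, -2.68, 0.37], "rotation": [-0.51, 0, 0], "fingers": 2}, {"delta_pos": [0, -1.79, 0.24], "rotation": [-0.34, 0, 0], "fingers": 2}])

```text
time: 24.1
position: [0.5755, -0.1573, 0.2258]
ee_rot: [0.019, 0.707, -0.019, 0.706]
wrist_force: [0.3, -0.2, -2.8]
finger_gap: 0.039
```

Call:
drive_tool(deltas=[{"delta_pos": [0, 0, 0], "rotation": [0, 0, 0], "fingers": 2}, {"delta_pos": [0, 0, 0], "rotation": [0, 0, 0], "fingers": 2}, {"delta_pos": [0, 0, 0], "rotation": [0, 0, 0], "fingers": 2}, {"delta_pos": [0, 0, 0], "rotation": [0, 0, 0], "fingers": 2}, {"delta_pos": [0, 0, 0], "rotation": [0, 0, 0], "fingers": 2}, {"delta_pos": [0, 0, 0], "rotation": [0, 0, 0], "fingers": 2}, {"delta_pos": [0, 0, 0], "rotation": [0, 0, 0], "fingers": 2}, {"delta_pos": [0, 0, 0], "rotation": [0, 0, 0], "fingers": 2}, {"delta_pos": [0, 0, 0], "rotation": [0, 0, 0], "fingers": 2}, {"delta_pos": [0, 0, 0], "rotation": [0, 0, 0], "fingers": 2}])

```text
time: 25.35
position: [0.5766, -0.1553, 0.2266]
ee_rot: [0.018, 0.707, -0.018, 0.707]
wrist_force: [-0.3, -0.0, -2.9]
finger_gap: 0.0397
```

```bash
python3 - <<'E'
from h import *
s=get_state();im=capture("wrist");cv2.imwrite("pics/w3.png",im)
import pickle;pickle.dump(s,open("s3.pkl","wb"))
print(s['time'],s['position'],s['qvel'].round(3),s['wrist_force'],s['finger_gap'],R.from_quat(s['ee_rot']).as_matrix().round(3)[:,2])
hsv=cv2.cvtColor(im,cv2.COLOR_BGR2HSV)
m=cv2.inRange(hsv,(22,150,120),(38,255,255))
c=max(cv2.findContours(m,0,2)[0],key=cv2.contourArea);print(cv2.boundingRect(c))
P=onplane("wrist",c[:,0].astype(float),.107,s)[:,:2]
r=cv2.minAreaRect((P*1000).astype(np.float32));print(r,cv2.boxPoints(r).round(1).tolist())
cv2.imwrite("pics/w3c.png",cv2.resize(im[60:300,200:440],(600,600),interpolation=cv2.INTER_CUBIC))
E
```

```text
25.35 [ 0.57657574 -0.15530513  0.22660626] [ 0.    -0.     0.    -0.001 -0.001 -0.002] [-0.32584154 -0.02522277 -2.88529978] 0.03969484345730536 [ 0.999 -0.052  0.   ]
(279, 146, 76, 65)
((564.0228271484375, -158.76089477539062), (66.11128234863281, 57.99140548706055), 86.99588775634766) [[533.2999877929688, -190.3000030517578], [591.2000122070312, -193.3000030517578], [594.7000122070312, -127.30000305175781], [536.7999877929688, -124.19999694824219]]
```

View pics/w3c.png

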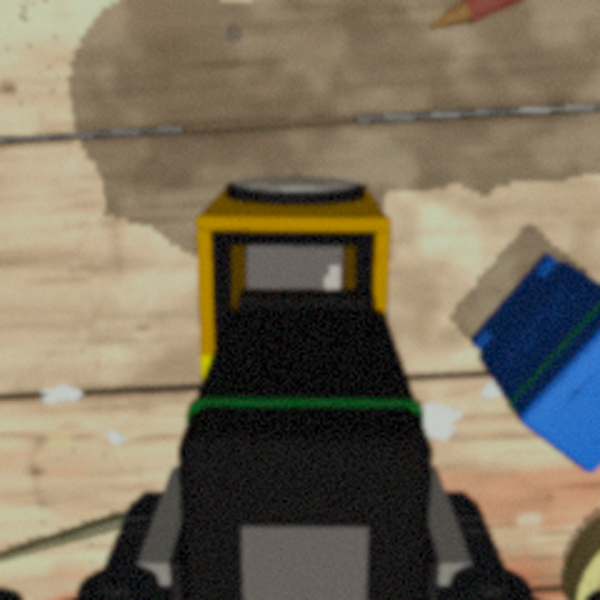

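The pack is held upright over the lamp, its foot's lower front edge at crop row ~293 and columns 243..350. The bay mouth is ahead of and below it, centred near column 293.

```bash
python3 - <<'E'
from h import *
import pickle
s=pickle.load(open("s3.pkl","rb"))
M=R.from_quat(s['ee_rot']).as_matrix()
for px,py in((243,293),(350,293),(296,293),(296,300)):
    P=onplane("wrist",[[200+px*.4,60+py*.4]],.160,s)[0]
    print(P.round(4),'tool mm',(1e3*M.T@(P-s['position'])).round(1))
plan([.578,-.1595,.168],-3,10)
E
```

```text
[ 0.5485 -0.1704  0.16  ] tool mm [ 66.6 -16.6 -27.3]
[ 0.55   -0.1405  0.16  ] tool mm [ 66.6  13.4 -27.3]
[ 0.5493 -0.1556  0.16  ] tool mm [ 66.6  -1.7 -27.3]
[ 0.5513 -0.1557  0.16  ] tool mm [ 66.6  -1.7 -25.2]
t=25.40 row cm [ 0.586 -0.041  0.017] deg [ 0. -0. -0.] x 10
```

Call:
drive_tool(deltas=[{"delta_pos": [0, -0.2, 0.04], "rotation": [0, 0, 0], "fingers": 2}, {"delta_pos": [0.5, -0.2, 0.04], "rotation": [0, 0, 0], "fingers": 2}, {"delta_pos": [1.2, 0, 0], "rotation": [0, 0, 0], "fingers": 2}, {"delta_pos": [1.2, 0, 0], "rotation": [0, 0, 0], "fingers": 2}, {"delta_pos": [1.2, 0, 0], "rotation": [0, 0, 0], "fingers": 2}, {"delta_pos": [0.8, 0, 0], "rotation": [0, 0, 0], "fingers": 2}, {"delta_pos": [0.6, 0, 0], "rotation": [0, 0, 0], "fingers": 2}, {"delta_pos": [0.5, 0, 0], "rotation": [0, 0, 0], "fingers": 2}, {"delta_pos": [0.4, 0, 0], "rotation": [0, 0, 0], "fingers": 2}, {"delta_pos": [0.2, 0, 0], "rotation": [0, 0, 0], "fingers": 2}])

```text
time: 26.65
position: [0.5772, -0.1593, 0.1605]
ee_rot: [0.018, 0.707, -0.018, 0.707]
wrist_force: [-0.6, -0.4, -3.6]
finger_gap: 0.0396
```

Call:
drive_tool(deltas=[{"delta_pos": [0.5, 0, 0], "rotation": [0, 0, 0], "fingers": 2}, {"delta_pos": [0.5, 0, 0], "rotation": [0, 0, 0], "fingers": 2}, {"delta_pos": [0.5, 0, 0], "rotation": [0, 0, 0], "fingers": 2}, {"delta_pos": [0.5, 0, 0], "rotation": [0, 0, 0], "fingers": 2}, {"delta_pos": [0.5, 0, 0], "rotation": [0, 0, 0], "fingers": 2}, {"delta_pos": [0.5, 0, 0], "rotation": [0, 0, 0], "fingers": 2}, {"delta_pos": [0.4, 0, 0], "rotation": [0, 0, 0], "fingers": 2}, {"delta_pos": [0.3, 0, 0], "rotation": [0, 0, 0], "fingers": 2}, {"delta_pos": [0, 0, 0], "rotation": [0, 0, 0], "fingers": 2}, {"delta_pos": [0, 0, 0], "rotation": [0, 0, 0], "fingers": 2}])

```text
time: 27.9
position: [0.5772, -0.1593, 0.1237]
ee_rot: [0.018, 0.707, -0.018, 0.707]
wrist_force: [-0.8, -0.1, -3.9]
finger_gap: 0.0393
```

Call:
drive_tool(deltas=[{"delta_pos": [0, 0, 0], "rotation": [0, 0, 0], "fingers": 5}, {"delta_pos": [0, 0, 0], "rotation": [0, 0, 0], "fingers": 7.5}, {"delta_pos": [0, 0, 0], "rotation": [0, 0, 0], "fingers": 7.5}, {"delta_pos": [-1.0, 0, 0], "rotation": [0, 0, 0], "fingers": 7.5}, {"delta_pos": [-1.5, 0, 0], "rotation": [0, 0, 0], "fingers": 7.5}, {"delta_pos": [-1.5, 0, 0], "rotation": [0, 0, 0], "fingers": 7.5}, {"delta_pos": [-1.5, 0, 0], "rotation": [0, 0, 0], "fingers": 7.5}, {"delta_pos": [-0.7, 0, 0], "rotation": [0, 0, 0], "fingers": 3}, {"delta_pos": [-0.1, 0, 0], "rotation": [0, 0, 0], "fingers": 0}, {"delta_pos": [0, 0, 0], "rotation": [0, 0, 0], "fingers": 0}])

```text
time: 29.15
position: [0.5768, -0.1593, 0.1862]
ee_rot: [0.019, 0.707, -0.018, 0.707]
wrist_force: [0.3, 0.2, -0.4]
finger_gap: 0.0205
```

```bash
python3 - <<'E'
from h import *
s=get_state();w=capture("wrist");sd=capture("side")
print(s['time'],s['position'],s['finger_gap'],s['wrist_force'])
k=cv2.resize(sd[165:265,270:370],(400,400),interpolation=cv2.INTER_CUBIC)
cv2.imwrite("pics/in.png",cv2.convertScaleAbs(np.hstack([w[:,160:480],k]),alpha=1.4))
E
```

```text
29.15 [ 0.57684832 -0.15926497  0.18617209] 0.0205186541026929 [ 0.25982357  0.22433869 -0.41554582]
```

View pics/in.png

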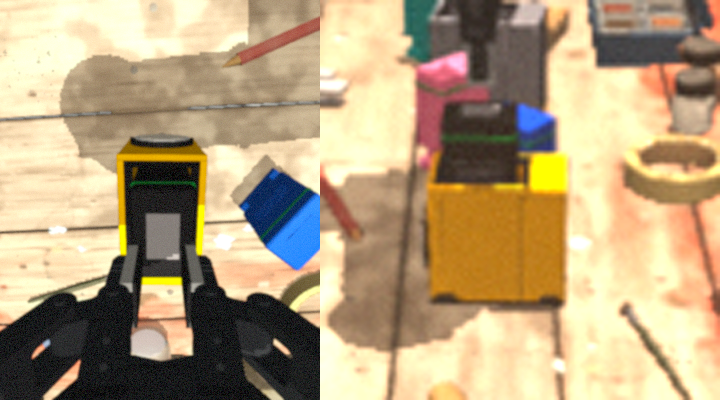

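The pack stands upright in the lamp's bay with its top about 50 mm out, in both the wrist and side views. Now I shut the fingers and press it down.

Call:
drive_tool(deltas=[{"delta_pos": [0, 0, 0], "rotation": [0, 0, 0], "fingers": 0}, {"delta_pos": [0.6, 0, 0], "rotation": [0, 0, 0], "fingers": 0}, {"delta_pos": [0.7, 0, 0], "rotation": [0, 0, 0], "fingers": 0}, {"delta_pos": [0.6, 0, 0], "rotation": [0, 0, 0], "fingers": 0}, {"delta_pos": [0.4, 0, 0], "rotation": [0, 0, 0], "fingers": 0}, {"delta_pos": [0.25, 0, 0], "rotation": [0, 0, 0], "fingers": 0}, {"delta_pos": [0.25, 0, 0], "rotation": [0, 0, 0], "fingers": 0}, {"delta_pos": [0.25, 0, 0], "rotation": [0, 0, 0], "fingers": 0}, {"delta_pos": [0.25, 0, 0], "rotation": [0, 0, 0], "fingers": 0}, {"delta_pos": [0.25, 0, 0], "rotation": [0, 0, 0], "fingers": 0}])

```text
time: 30.5
position: [0.5774, -0.1594, 0.1513]
ee_rot: [0.018, 0.707, -0.018, 0.707]
wrist_force: [-1.1, 1.0, 5.0]
finger_gap: 0.0001
```

Call:
drive_tool(deltas=[{"delta_pos": [0.25, 0, 0], "rotation": [0, 0, 0], "fingers": 0}, {"delta_pos": [0.25, 0, 0], "rotation": [0, 0, 0], "fingers": 0}, {"delta_pos": [0.25, 0, 0], "rotation": [0, 0, 0], "fingers": 0}, {"delta_pos": [0.25, 0, 0], "rotation": [0, 0, 0], "fingers": 0}, {"delta_pos": [0.25, 0, 0], "rotation": [0, 0, 0], "fingers": 0}, {"delta_pos": [0.25, 0, 0], "rotation": [0, 0, 0], "fingers": 0}, {"delta_pos": [0.25, 0, 0], "rotation": [0, 0, 0], "fingers": 0}, {"delta_pos": [0.25, 0, 0], "rotation": [0, 0, 0], "fingers": 0}, {"delta_pos": [0, 0, 0], "rotation": [0, 0, 0], "fingers": 0}, {"delta_pos": [0, 0, 0], "rotation": [0, 0, 0], "fingers": 0}])

```text
time: 31.75
position: [0.5774, -0.1594, 0.1312]
ee_rot: [0.018, 0.707, -0.018, 0.707]
wrist_force: [-1.0, -0.2, 4.6]
finger_gap: 0.0
```

Call:
drive_tool(deltas=[{"delta_pos": [0.1, 0, 0], "rotation": [0, 0, 0], "fingers": 0}, {"delta_pos": [0.1, 0, 0], "rotation": [0, 0, 0], "fingers": 0}, {"delta_pos": [0.1, 0, 0], "rotation": [0, 0, 0], "fingers": 0}, {"delta_pos": [0.1, 0, 0], "rotation": [0, 0, 0], "fingers": 0}, {"delta_pos": [0, 0, 0], "rotation": [0, 0, 0], "fingers": 0}, {"delta_pos": [0, 0, 0], "rotation": [0, 0, 0], "fingers": 0}, {"delta_pos": [0, 0, 0], "rotation": [0, 0, 0], "fingers": 0}, {"delta_pos": [0, 0, 0], "rotation": [0, 0, 0], "fingers": 0}, {"delta_pos": [0, 0, 0], "rotation": [0, 0, 0], "fingers": 0}, {"delta_pos": [0, 0, 0], "rotation": [0, 0, 0], "fingers": 0}])

```text
time: 33.0
position: [0.5774, -0.1594, 0.1273]
ee_rot: [0.018, 0.707, -0.018, 0.707]
wrist_force: [-0.8, 0.0, 5.9]
finger_gap: 0.0
```

Call:
drive_tool(deltas=[{"delta_pos": [0.03, 0, 0], "rotation": [0, 0, 0], "fingers": 0}, {"delta_pos": [0.03, 0, 0], "rotation": [0, 0, 0], "fingers": 0}, {"delta_pos": [0.03, 0, 0], "rotation": [0, 0, 0], "fingers": 0}, {"delta_pos": [0.03, 0, 0], "rotation": [0, 0, 0], "fingers": 0}, {"delta_pos": [0.02, 0, 0], "rotation": [0, 0, 0], "fingers": 0}, {"delta_pos": [0, 0, 0], "rotation": [0, 0, 0], "fingers": 0}, {"delta_pos": [0, 0, 0], "rotation": [0, 0, 0], "fingers": 0}, {"delta_pos": [0, 0, 0], "rotation": [0, 0, 0], "fingers": 0}, {"delta_pos": [0, 0, 0], "rotation": [0, 0, 0], "fingers": 0}, {"delta_pos": [0, 0, 0], "rotation": [0, 0, 0], "fingers": 0}])

```text
time: 34.25
position: [0.5774, -0.1594, 0.126]
ee_rot: [0.018, 0.707, -0.018, 0.707]
wrist_force: [-0.7, 0.4, 5.7]
finger_gap: -0.0003
```

Call:
drive_tool(deltas=[{"delta_pos": [0.03, 0, 0], "rotation": [0, 0, 0], "fingers": 0}, {"delta_pos": [0.03, 0, 0], "rotation": [0, 0, 0], "fingers": 0}, {"delta_pos": [0.03, 0, 0], "rotation": [0, 0, 0], "fingers": 0}, {"delta_pos": [0.03, 0, 0], "rotation": [0, 0, 0], "fingers": 0}, {"delta_pos": [0, 0, 0], "rotation": [0, 0, 0], "fingers": 0}, {"delta_pos": [0, 0, 0], "rotation": [0, 0, 0], "fingers": 0}, {"delta_pos": [0, 0, 0], "rotation": [0, 0, 0], "fingers": 0}, {"delta_pos": [0, 0, 0], "rotation": [0, 0, 0], "fingers": 0}, {"delta_pos": [0, 0, 0], "rotation": [0, 0, 0], "fingers": 0}, {"delta_pos": [0, 0, 0], "rotation": [0, 0, 0], "fingers": 0}])

```text
time: 35.5
position: [0.5774, -0.1594, 0.1248]
ee_rot: [0.018, 0.707, -0.018, 0.707]
wrist_force: [-1.4, -0.2, 6.3]
finger_gap: 0.0003
```

Call:
drive_tool(deltas=[{"delta_pos": [0.03, 0, 0], "rotation": [0, 0, 0], "fingers": 0}, {"delta_pos": [0.03, 0, 0], "rotation": [0, 0, 0], "fingers": 0}, {"delta_pos": [0.03, 0, 0], "rotation": [0, 0, 0], "fingers": 0}, {"delta_pos": [0.03, 0, 0], "rotation": [0, 0, 0], "fingers": 0}, {"delta_pos": [0, 0, 0], "rotation": [0, 0, 0], "fingers": 0}, {"delta_pos": [0, 0, 0], "rotation": [0, 0, 0], "fingers": 0}, {"delta_pos": [0, 0, 0], "rotation": [0, 0, 0], "fingers": 0}, {"delta_pos": [0, 0, 0], "rotation": [0, 0, 0], "fingers": 0}, {"delta_pos": [0, 0, 0], "rotation": [0, 0, 0], "fingers": 0}, {"delta_pos": [0, 0, 0], "rotation": [0, 0, 0], "fingers": 0}])

```text
time: 36.75
position: [0.5774, -0.1595, 0.1238]
ee_rot: [0.018, 0.707, -0.018, 0.707]
wrist_force: [-2.3, 0.7, 8.0]
finger_gap: 0.0001
```

Call:
drive_tool(deltas=[{"delta_pos": [0.03, 0, 0], "rotation": [0, 0, 0], "fingers": 0}, {"delta_pos": [0.03, 0, 0], "rotation": [0, 0, 0], "fingers": 0}, {"delta_pos": [0.02, 0, 0], "rotation": [0, 0, 0], "fingers": 0}, {"delta_pos": [0.02, 0, 0], "rotation": [0, 0, 0], "fingers": 0}, {"delta_pos": [0, 0, 0], "rotation": [0, 0, 0], "fingers": 0}, {"delta_pos": [0, 0, 0], "rotation": [0, 0, 0], "fingers": 0}, {"delta_pos": [0, 0, 0], "rotation": [0, 0, 0], "fingers": 0}, {"delta_pos": [0, 0, 0], "rotation": [0, 0, 0], "fingers": 0}, {"delta_pos": [0, 0, 0], "rotation": [0, 0, 0], "fingers": 0}, {"delta_pos": [0, 0, 0], "rotation": [0, 0, 0], "fingers": 0}])

```text
time: 38.0
position: [0.5775, -0.1594, 0.1228]
ee_rot: [0.018, 0.707, -0.018, 0.707]
wrist_force: [-2.4, 1.6, 7.6]
finger_gap: 0.0001
```

Call:
drive_tool(deltas=[{"delta_pos": [0.03, 0, 0], "rotation": [0, 0, 0], "fingers": 0}, {"delta_pos": [0.03, 0, 0], "rotation": [0, 0, 0], "fingers": 0}, {"delta_pos": [0.03, 0, 0], "rotation": [0, 0, 0], "fingers": 0}, {"delta_pos": [0.03, 0, 0], "rotation": [0, 0, 0], "fingers": 0}, {"delta_pos": [0, 0, 0], "rotation": [0, 0, 0], "fingers": 0}, {"delta_pos": [0, 0, 0], "rotation": [0, 0, 0], "fingers": 0}, {"delta_pos": [0, 0, 0], "rotation": [0, 0, 0], "fingers": 0}, {"delta_pos": [0, 0, 0], "rotation": [0, 0, 0], "fingers": 0}, {"delta_pos": [0, 0, 0], "rotation": [0, 0, 0], "fingers": 0}, {"delta_pos": [0, 0, 0], "rotation": [0, 0, 0], "fingers": 0}])

```text
time: 39.25
position: [0.5775, -0.1594, 0.1217]
ee_rot: [0.018, 0.707, -0.018, 0.707]
wrist_force: [-1.8, 0.8, 8.1]
finger_gap: 0.0001
```

Call:
drive_tool(deltas=[{"delta_pos": [0.03, 0, 0], "rotation": [0, 0, 0], "fingers": 0}, {"delta_pos": [0.03, 0, 0], "rotation": [0, 0, 0], "fingers": 0}, {"delta_pos": [0.03, 0, 0], "rotation": [0, 0, 0], "fingers": 0}, {"delta_pos": [0.03, 0, 0], "rotation": [0, 0, 0], "fingers": 0}, {"delta_pos": [0, 0, 0], "rotation": [0, 0, 0], "fingers": 0}, {"delta_pos": [0, 0, 0], "rotation": [0, 0, 0], "fingers": 0}, {"delta_pos": [0, 0, 0], "rotation": [0, 0, 0], "fingers": 0}, {"delta_pos": [0, 0, 0], "rotation": [0, 0, 0], "fingers": 0}, {"delta_pos": [0, 0, 0], "rotation": [0, 0, 0], "fingers": 0}, {"delta_pos": [0, 0, 0], "rotation": [0, 0, 0], "fingers": 0}])

```text
time: 40.5
position: [0.5774, -0.1595, 0.1205]
ee_rot: [0.018, 0.707, -0.018, 0.707]
wrist_force: [-1.3, 0.7, 8.1]
finger_gap: 0.0003
```

Call:
drive_tool(deltas=[{"delta_pos": [0.03, 0, 0], "rotation": [0, 0, 0], "fingers": 0}, {"delta_pos": [0.03, 0, 0], "rotation": [0, 0, 0], "fingers": 0}, {"delta_pos": [0.03, 0, 0], "rotation": [0, 0, 0], "fingers": 0}, {"delta_pos": [0.03, 0, 0], "rotation": [0, 0, 0], "fingers": 0}, {"delta_pos": [0, 0, 0], "rotation": [0, 0, 0], "fingers": 0}, {"delta_pos": [0, 0, 0], "rotation": [0, 0, 0], "fingers": 0}, {"delta_pos": [0, 0, 0], "rotation": [0, 0, 0], "fingers": 0}, {"delta_pos": [0, 0, 0], "rotation": [0, 0, 0], "fingers": 0}, {"delta_pos": [0, 0, 0], "rotation": [0, 0, 0], "fingers": 0}, {"delta_pos": [0, 0, 0], "rotation": [0, 0, 0], "fingers": 0}])

```text
time: 41.75
position: [0.5774, -0.1595, 0.1194]
ee_rot: [0.018, 0.707, -0.018, 0.707]
wrist_force: [-2.2, 0.5, 9.2]
finger_gap: 0.0001
```

Call:
drive_tool(deltas=[{"delta_pos": [0.03, 0, 0], "rotation": [0, 0, 0], "fingers": 0}, {"delta_pos": [0.03, 0, 0], "rotation": [0, 0, 0], "fingers": 0}, {"delta_pos": [0.03, 0, 0], "rotation": [0, 0, 0], "fingers": 0}, {"delta_pos": [0.03, 0, 0], "rotation": [0, 0, 0], "fingers": 0}, {"delta_pos": [0, 0, 0], "rotation": [0, 0, 0], "fingers": 0}, {"delta_pos": [0, 0, 0], "rotation": [0, 0, 0], "fingers": 0}, {"delta_pos": [0, 0, 0], "rotation": [0, 0, 0], "fingers": 0}, {"delta_pos": [0, 0, 0], "rotation": [0, 0, 0], "fingers": 0}, {"delta_pos": [0, 0, 0], "rotation": [0, 0, 0], "fingers": 0}, {"delta_pos": [0, 0, 0], "rotation": [0, 0, 0], "fingers": 0}])

```text
time: 43.0
position: [0.5775, -0.1595, 0.1186]
ee_rot: [0.018, 0.706, -0.018, 0.707]
wrist_force: [-3.4, 0.6, 12.7]
finger_gap: -0.0001
```

The force jumped to 12.7 N and the motion stalled: the firm end again. I ease off and look.

Call:
drive_tool(deltas=[{"delta_pos": [-0.3, 0, 0], "rotation": [0, 0, 0], "fingers": 0}, {"delta_pos": [-0.5, 0, 0], "rotation": [0, 0, 0], "fingers": 0}, {"delta_pos": [-0.8, 0, 0], "rotation": [0, 0, 0], "fingers": 0}, {"delta_pos": [-1.2, 0, 0], "rotation": [0, 0, 0], "fingers": 0}, {"delta_pos": [-1.4, 0, 0], "rotation": [0, 0, 0], "fingers": 0}, {"delta_pos": [-1.4, 0, 0], "rotation": [0, 0, 0], "fingers": 0}, {"delta_pos": [-1.4, 0, 0], "rotation": [0, 0, 0], "fingers": 0}, {"delta_pos": [-1, 0, 0], "rotation": [0, 0, 0], "fingers": 0}, {"delta_pos": [0, 0, 0], "rotation": [0, 0, 0], "fingers": 0}, {"delta_pos": [0, 0, 0], "rotation": [0, 0, 0], "fingers": 0}])

```text
time: 44.25
position: [0.5768, -0.1592, 0.197]
ee_rot: [0.019, 0.707, -0.018, 0.707]
wrist_force: [-0.5, 1.0, 0.3]
finger_gap: -0.0
```

```bash
python3 - <<'E'
from h import *
s=get_state();w=capture("wrist");sd=capture("side")
print(s['time'],s['position'],s['finger_gap'],s['wrist_force'])
k=cv2.resize(sd[165:265,270:370],(400,400),interpolation=cv2.INTER_CUBIC)
cv2.imwrite("pics/end.png",cv2.convertScaleAbs(np.hstack([w[:,160:480],k]),alpha=1.4))
E
```

```text
44.25 [ 0.57684195 -0.15923798  0.197043  ] -1.5347776870700166e-05 [-0.54014951  0.95602827  0.31469086]
```

View pics/end.png

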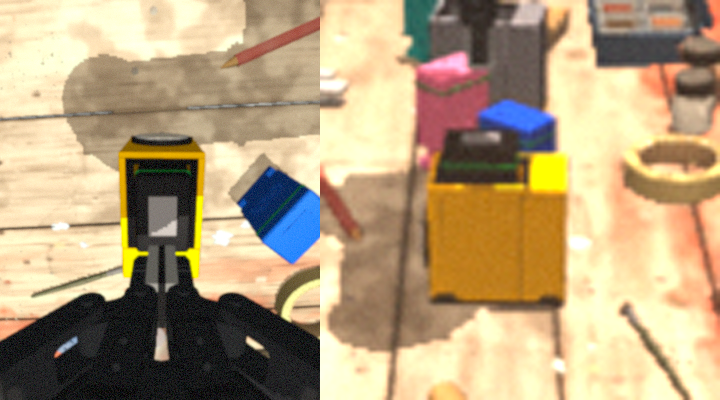

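The pack now sits lower: its top is at crop row ~130, against 102 before. I wait a moment to be sure that it isn't still rising.

Call:
drive_tool(deltas=[{"delta_pos": [-0.5, 0, 0], "rotation": [0, 0, 0], "fingers": 0}, {"delta_pos": [-0.5, 0, 0], "rotation": [0, 0, 0], "fingers": 0}, {"delta_pos": [0, 0, 0], "rotation": [0, 0, 0], "fingers": 0}, {"delta_pos": [0, 0, 0], "rotation": [0, 0, 0], "fingers": 0}, {"delta_pos": [0, 0, 0], "rotation": [0, 0, 0], "fingers": 0}, {"delta_pos": [0, 0, 0], "rotation": [0, 0, 0], "fingers": 0}, {"delta_pos": [0, 0, 0], "rotation": [0, 0, 0], "fingers": 0}, {"delta_pos": [0, 0, 0], "rotation": [0, 0, 0], "fingers": 0}, {"delta_pos": [0, 0, 0], "rotation": [0, 0, 0], "fingers": 0}, {"delta_pos": [0, 0, 0], "rotation": [0, 0, 0], "fingers": 0}])

```text
time: 45.6
position: [0.5772, -0.1593, 0.2075]
ee_rot: [0.018, 0.707, -0.018, 0.707]
wrist_force: [-0.3, -0.4, -0.3]
finger_gap: -0.0001
```

```bash
python3 - <<'E'
from h import *
sd=capture("side");k=cv2.resize(sd[165:265,270:370],(400,400),interpolation=cv2.INTER_CUBIC)
k=cv2.convertScaleAbs(k,alpha=1.4)
a=cv2.imread("pics/end.png")[:,320:];b=cv2.imread("pics/in.png")[:,320:]
r=np.s_[90:200,110:210]
print("diff vs end",cv2.absdiff(k[r],a[r]).mean(),"vs pack up",cv2.absdiff(k[r],b[r]).mean())
M=R.from_euler('z',-3,degrees=True).as_matrix()
for t in(.133,.159):print(t,((project("side",np.array([.578,-.1595,0])+np.array([[0,-.02,t],[0,.02,t]])@M.T)-[270,165])*4).round())
E
```

```text
diff vs end 2.9398181818181817 vs pack up 19.118363636363636
0.133 [[158. 150.]
 [161. 128.]]
0.159 [[158. 120.]
 [161.  99.]]
```

The pack's top rear edge is at row ~130, where 128 is predicted for held and 99 for up. Nothing has changed since the last picture, so I hand in.

```bash
python3 -c "
from station import *
print(hand_in())"
```

```text
the job is handed in; nothing more can be done
None
```

The pack is out of the charger and pressed home in the lamp. I handed the job in at about 45.7 s of the 64 s allowed.

- **Charger:** I pressed the pack down with shut fingers in steps of about 1 mm until the force rose at the stop (12.6 N at the wrist). The catch let go, and the pack rose to full height.
- **Transfer:** I gripped the pack across its 40 mm side, lifted it straight up and lowered it into the lamp's bay. No contact force showed on the way in.
- **Lamp:** I pressed it the same way to that catch's stop (12.7 N at the wrist, about 16 N on the tray with the pack's weight) and eased off at once.

**Last checks:**
- **Pack height:** In the side view the top rear edge of the pack was at crop row ~130. The calibration predicts 128 for held and 99 for up.
- **At rest:** The picture was unchanged 1.3 s later.
- **Arm:** It hung clear above the pack, with no force at the wrist.
- **Bystanders:** I only saw the pencil and tape in the last pictures, where they looked unmoved. The arm passed near none of the four, but I did not measure them.

**Disagreements:**
- **Charger position:** The top and wrist cameras differed by about 4 mm in y; I used a value in between, and the grip was good.
- **Foot width:** One reading of the pack's foot in the wrist picture came out at 30 mm instead of 37, so I did not use it.

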